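# Run the mould into the filling bay and set the slip valve two turns open

### The job

Push the blue crate with the plaster mould along the rollers, without lifting it, into the filling bay until it stands against the black rubber end stop under the spout. Then turn the red valve wheel clockwise (seen from above) until it is shut against its stop, and back it off exactly two full turns. Finish still holding the wheel's black crank grip in the fingers, the wheel standing still, and leave the jars and the jug as they are.

Things in the scene. Friction and masses are not known exactly. Their poses are not given: they have to be found in the camera images.
- station: Fixed casting station on a grey base; origin on the table surface under the middle of the roller row. x axis: along the row to the bay; z up; y: to the valve's side. 11 free steel rollers across the row (x -165 to 150 mm), tops at z = 45 mm, between aluminium rails 108 mm apart (x -180 to 180 mm, tops z = 64 mm). Green-marked bay: the last 120 mm before the black rubber end stop (face x = 160 mm)
- bay (a point): Where the crate's origin is when it stands fully home in the bay, touching the end stop: on the roller tops, station x = 100, y = 0, z = 45 mm
- spout (a point): Lower end of the brass spout over the bay (station x = 115, y = 0, z = 138 mm); from it a fixed steel pipe, top at z = 176 mm, runs on over the end stop and down behind it to the valve (station x up to 211 mm)
- crate: Blue open crate, 120 mm long (x, to the bay) x 100 wide x 50 high, 5 mm walls, with a white plaster mould fixed in it (86 x 74 mm, centred, top 78 mm above the crate's underside); about 0.7 kg. Origin: centre of its underside, on the rollers at z = 45 mm. The end wall to push is at x = -60 mm. It rolls with under 1.5 N and stops soon after the push ends
- valve_wheel (a joint): Turn of the red valve wheel in rad: 0 = shut against its hard stop, grows counter-clockwise seen from above as it opens (6.283 a turn), opens at most 22. It starts between 0.5 and 1.5 turns open. Turns stiffly (about 4 N at the crank grip) and stays where it is left
- wheel_axis (a point): Point on the upright axis of the valve wheel, at the height of the middle of the crank grip (149 mm); fixed to the station at x = 160, y = 165 mm. The red wheel is 144 mm across, its rim lies between z = 106 and 118 mm; its hub and stem end reach to z = 131 mm
- crank_grip: Upright black round crank grip on the wheel, 25 mm thick, 52 mm high (z = 123 to 175 mm), 60 mm from the wheel's axis; it revolves freely about its own axis, so the fingers can keep one orientation while it goes round. Origin: centre of its underside, at z = 123 mm
- black_jar: Bystander: round jar with a black lid, 68 mm across, 82 mm high, on the slab before the roller row; origin centre of its underside
- red_jar: Bystander: round jar with a red lid, 62 mm across, 70 mm high, on the strip of table right of the slab (16 mm lower); origin centre of its underside
- creamer: Bystander: small white jug with handle, 66 x 104 x 86 mm, on the strip of table left of the slab; origin centre of its underside

How it is judged:
On the way, in this order (a step that is already met when the one before it is completed fails the run):
1. the crate stands in the bay against the end stop (x of crate in the frame of station above 0.094 m and linear speed of crate below 0.03 m/s), for 0.2 s.
2. the valve is shut against its stop (value of joint valve_wheel below 0.08 rad), for 0.1 s.
3. the valve is backed off two turns (value of joint valve_wheel between 12.316 and 12.816 rad), for 0.2 s.
At the end, for the whole second after the job is handed in: the valve stands two turns (12.57 rad, within 0.25) back from its stop and still, the fingers hold the crank grip (over 4 N), and the crate rests on the rollers in the bay within 8 mm of the end stop (all of step 3 and velocity of joint valve_wheel between -0.1 and 0.1 rad/s and contact force between the fingers and crank_grip above 4 N and distance between the grasp point and crank_grip below 0.06 m and x of crate in the frame of station above 0.092 m and z of crate in the frame of station below 0.05 m and linear speed of crate below 0.02 m/s); the arm keeps its last pose, push and grip.
It fails at once if the crate is lifted or tipped off the rollers (z of crate in the frame of station above 0.065 m or angle between crate's own z axis and vertical above 0.2 rad).
It fails at once if a bystander is disturbed (distance of any of black_jar, red_jar, creamer from where it was at the start of the episode above 0.02 m).
It also fails if it takes over 72 s, if anything falls off the work surface, if the arm or the gripper's body presses on something with over 40 N, if the wrist force passes 120 N, or if a joint passes its speed limit or range.

### The arm

A 7-joint arm with a two-finger parallel gripper is mounted at the origin on a cart in front of the work surface, level with it; the furniture and walls round the work are solid. World frame = base frame: x ahead of the robot, y to its left, z up, the work surface at z = 0. Lengths are in m, angles in rad, forces in N, time in s.
With the tool pointing down it reaches from about 0.35 to 0.775 m from the base axis. Payload 3.1 kg.
Tool frame: the origin (TCP) lies at the very end of the fingers, on their centre line; the grasp point (between the pads) lies 19 mm behind it; z points along the fingers, y is the line along which they close (so a half turn about z gives the same grasp; the last joint's range is limited). The gripper opens to 85 mm and grips with 20 to 120 N. Pads are 22 mm wide; open, the fingers measure 114 mm over their backs; the gripper's body (76 mm by 85 mm) begins 54 mm behind the grasp point. The pads swing forward as they close: fully open they stand 13 mm farther back than shut.
Start: joints at [1.198, 0.311, 0.014, 1.512, -0.004, 1.319, -0.027], TCP at [0.179, -0.52, 0.231] pointing down, gripper open.
Joint ranges: [-2.7, 2.7], [-0.3, 1.91], [-1.27, 1.3], [0.12, 2.57], [-1.44, 4.58], [0.2, 2.03], [-3.05, 3.05]. Speed limits (rad/s): [2.79, 2.79, 3.14, 3.14, 3.14, 3.14, 3.14].

### API

Orientations are given as a unit quaternion [x, y, z, w].
In Python, from bench import ctrl gives the robot as it stands. Calls block until the motion is done:
- ctrl.move_to(position, orientation): joint-space move of the TCP to a pose.
- ctrl.line_to(position, ori=None, vel=0.15, guard=None): straight line of the TCP; ori=None keeps the orientation; vel is the mean speed in m/s. With guard (N) it stops when the force on the tool has changed by that much, and returns True; else False.
- ctrl.set_joints(angles): joint-space move.
- ctrl.grip(opening, f_grip=None): finger opening in m; f_grip is the grip in N (None keeps the last); returns when the fingers have stopped.
- ctrl.sleep(seconds).
- ctrl.ik(position, orientation): joint angles nearest the present ones, or None.
- ctrl.get_state(): the state.
- ctrl.snapshot(name): name is "scene" or "top"; returns the picture (384x512x3 uint8, red, green, blue); there is no depth.
- ctrl.camera_params(name): a dict with "camera_matrix" (3x3 intrinsics, pixels), "R" (3x3) and "t" (3): a world point X has camera coordinates R X + t. Camera axes: x right, y down, z forward; pixel columns grow to the right and rows downward; lengths in m; the calibration is good to about 2 mm. A picture is of the moment at which its call begins. camera_params takes no time and is no camera call.
A pose or a line that the arm cannot do raises ctrl.PlanningError and nothing moves.
- ctrl.sign_off(): hands the job in; it is judged then, once.
The state is a dict: "time_s": time; "q": joint angles; "joint_vel": joint speeds; "joint_torque": joint torques, N m; "tcp_pos": TCP position; "ee_rot": TCP orientation; "force": force on the tool from outside, world axes, zero at the start; "moment": the same for the moment, N m; "grip_width": finger opening in m; "finger_force": force on a finger pad.
Only numpy, scipy, OpenCV 4.12 (cv2) and the standard library are available. Lean on these libraries where they do the work, as an engineer would, in place of code of your own. Each camera call takes 0.05 s, during which the arm holds its last target. There are 200 camera calls.

## Working session

There is one attempt and no reset: what is moved stays moved. The work goes in short steps, each a Python script; the robot and the scene stay as the last script left them, time stands still between calls to the robot, and variables do not carry over. Pictures are saved under pics/ and viewed, at most 10 in all, crops included, and the job is handed in when it is done.

```bash
mkdir -p pics; python3 - <<'E'
from bench import ctrl
import cv2
for n in("scene","top"):
    cv2.imwrite(f"pics/{n}0.png",cv2.resize(ctrl.snapshot(n)[:,:,::-1],(800,600)))
    p=ctrl.camera_params(n);print(p["camera_matrix"],p["R"],p["t"])
print(ctrl.get_state())
E
```

```text
[[378.18448737   0.         259.58523353]
 [  0.         378.18448737 193.51345721]
 [  0.           0.           1.        ]] [[-0.42467459 -0.9053219  -0.00661501]
 [-0.6049913   0.28921401 -0.74184957]
 [ 0.67352582 -0.31104264 -0.67053371]] [0.26060124 0.40945365 0.63592981]
[[433.17881594   0.         249.56942503]
 [  0.         433.17881594 194.53841396]
 [  0.           0.           1.        ]] [[-0.00220454 -0.99998824  0.00432037]
 [-0.99794314  0.00192319 -0.06407643]
 [ 0.06406737 -0.00445274 -0.99793564]] [1.28856141e-03 5.50661798e-01 1.44053149e+00]
{'time_s': 0.1, 'q': array([ 1.19825882,  0.31167446,  0.01398917,  1.51289662, -0.0043931 ,
        1.31921063, -0.02719797]), 'joint_vel': array([ 7.92408459e-04, -3.30346335e-03, -1.91484929e-04, -3.70624980e-03,
       -4.27675642e-04, -5.07302102e-04,  1.46497316e-05]), 'joint_torque': array([ 5.62554706e-04, -3.80852008e+01,  1.46392775e-01, -2.31239140e+01,
        1.22020856e-02,  8.09627061e-03,  1.23958341e-05]), 'tcp_pos': array([ 0.17845819, -0.51954758,  0.23031395]), 'ee_rot': array([ 9.86342004e-01,  1.64706670e-01, -2.24890426e-04, -1.05552025e-03]), 'force': array([-0.23553841,  0.19830093,  0.1922448 ]), 'moment': array([-0.00265228, -0.00873976, -0.00517038]), 'finger_force': 0.0, 'grip_width': 0.08555794896702802}
```

View pics/scene0.png

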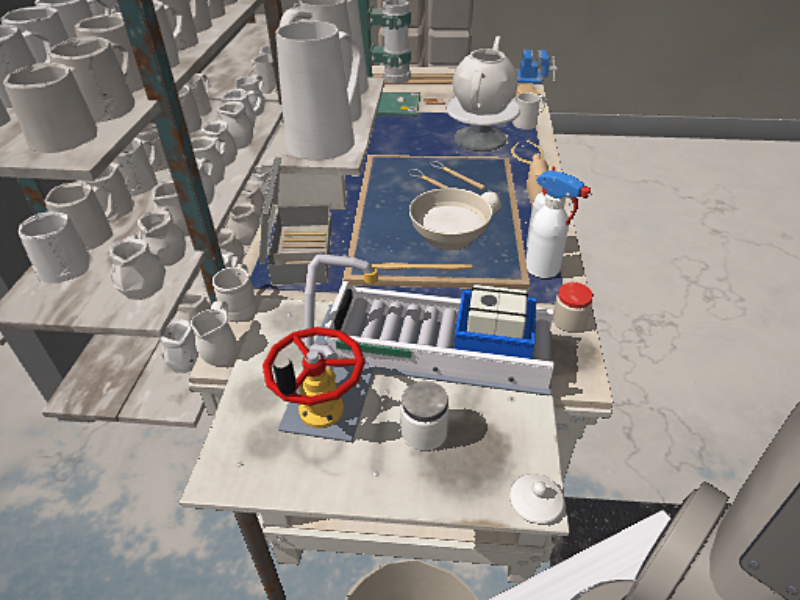

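View pics/top0.png

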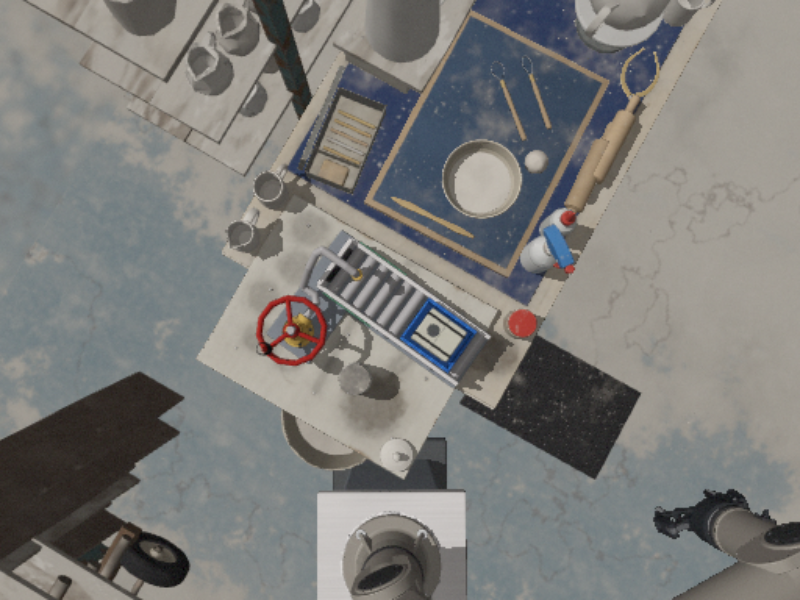

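```bash
cat > h.py <<'E'
import numpy as np, cv2
from bench import ctrl
def ray(n,uv):
    p=ctrl.camera_params(n);K,R,t=map(np.array,(p["camera_matrix"],p["R"],p["t"]))
    return -R.T@t, R.T@np.linalg.inv(K)@np.array([uv[0],uv[1],1.])
def at(n,uv,z):
    c,d=ray(n,uv);return c+d*(z-c[2])/d[2]
def proj(n,X):
    p=ctrl.camera_params(n);x=p["camera_matrix"]@(np.array(p["R"])@X+p["t"]);return x[:2]/x[2]
def big(m):
    return max(cv2.findContours(m.astype(np.uint8),cv2.RETR_EXTERNAL,cv2.CHAIN_APPROX_NONE)[0],key=cv2.contourArea)
E
python3 - <<'E'
from h import *
im=ctrl.snapshot("top").astype(int);r,g,b=im[...,0],im[...,1],im[...,2]
u0=np.zeros(r.shape,bool);u0[140:260,130:340]=1
w=big((r>110)&(g<60)&(b<60)&u0);P=np.array([at("top",q+.0,.112)[:2] for q in w[:,0]])
(c,rad)=cv2.minEnclosingCircle(P.astype(np.float32));print("wheel",c,rad)
A=np.c_[2*P,np.ones(len(P))];s=np.linalg.lstsq(A,(P**2).sum(1),rcond=None)[0];W=s[:2];print(W,np.sqrt(s[2]+W@W))
k=big((b>110)&(r<90)&(b-r>70)&u0);P=np.array([at("top",q+.0,.095)[:2] for q in k[:,0]])
rc=cv2.minAreaRect(P.astype(np.float32));print("crate",rc)
C=np.array(rc[0]);d=W-C
for a in (rc[2],rc[2]-90,rc[2]+90):
    a=np.radians(a);ux=np.array([np.cos(a),np.sin(a)]);uy=np.array([-ux[1],ux[0]])
    print(np.degrees(a),d@ux,d@uy)
G=at("top",np.array([264,349])*.64,.175);print("grip",G,G[:2]-W,np.hypot(*(G[:2]-W)))
# heights: hub via triangulation
c1,d1=ray("top",np.array([291,330])*.64);c2,d2=ray("scene",np.array([315,355])*.64)
s=np.linalg.lstsq(np.c_[d1,-d2],c2-c1,rcond=None)[0];print("hub",c1+d1*s[0],c2+d2*s[1])
for n,uv,z in(("blackjar",(354,378),.082),("redjar",(522,323),.054)):print(n,at("top",np.array(uv)*.64,z))
for n,uv in(("jug1",(240,235)),("jug2",(268,187))):print(n,at("top",np.array(uv)*.64,.07))
E
```

```text
wheel (0.4932265281677246, 0.2004861831665039) 0.0700596421957016
[0.49181924 0.20139616] 0.05954100290691633
crate ((0.4835923910140991, -0.09618393331766129), (0.11967314034700394, 0.10301864147186279), 54.2722282409668)
54.272228240966804 0.24637963187039533 0.1670888041431711
-35.7277717590332 -0.16708880414317112 0.24637963187039533
144.2722282409668 0.16708880414317112 -0.24637963187039533
grip [0.45475576 0.24183382 0.175     ] [-0.03706348  0.04043766] 0.05485349526346594
hub [0.49214995 0.19701584 0.12906851] [0.49147434 0.19522192 0.12879682]
blackjar [0.39501464 0.07427053 0.082     ]
redjar [ 0.50777012 -0.27671355  0.054     ]
jug1 [0.6922436  0.31325425 0.07      ]
jug2 [0.79376139 0.25576782 0.07      ]
```

```bash
cat >> h.py <<'E'
W=np.array([.4928,.2000]);C=np.array([.4836,-.0962])
d=W-C;TH=np.arctan2(d[1],d[0])-np.arcsin(.165/np.hypot(*d))
UX=np.array([np.cos(TH),np.sin(TH)]);UY=np.array([-UX[1],UX[0]]);S=W-.16*UX-.165*UY
def st(x,y,z): return np.r_[S+x*UX+y*UY,z]
def down(yaw): # tool y (closing) axis at yaw+90deg, tool down
    from scipy.spatial.transform import Rotation as R
    return (R.from_euler('z',yaw)*R.from_euler('x',np.pi)).as_quat()
E
python3 - <<'E'
from h import *
print(np.degrees(TH),S,"crate x",(C-S)@UX)
im=cv2.resize(ctrl.snapshot("top")[:,:,::-1],None,fx=4,fy=4)
def ln(P,col):
    cv2.polylines(im,[np.array([(proj("top",p)+.5)*4 for p in P]).astype(np.int32)],True,col,1)
ln([st(-.18,-.054,.064),st(.18,-.054,.064),st(.18,.054,.064),st(-.18,.054,.064)],(0,255,0))
a=np.linspace(0,6.28,60)
ln([st(.16+.072*np.cos(t),.165+.072*np.sin(t),.112) for t in a],(255,255,0))
cx=(C-S)@UX
ln([st(cx+i*.06,j*.05,.095) for i,j in((-1,-1),(1,-1),(1,1),(-1,1))],(0,255,255))
ln([st(.16+.06*np.cos(t),.165+.06*np.sin(t),.175) for t in a],(255,0,255))
ln([st(.16,-.05,.064),st(.16,.05,.064)],(255,0,255))
cv2.imwrite("pics/ov.png",im[560:1040,600:1300])
for y0 in (TH,TH+np.pi,TH-np.pi/2,TH+np.pi/2):
  o=down(y0);Q=[ctrl.ik(st(-.19,0,.07),o),ctrl.ik(st(.03,0,.07),o)]+[ctrl.ik(st(.16+.06*np.cos(t),.165+.06*np.sin(t),.136),o) for t in a[::10]]
  print(round(y0,2),[None if q is None else np.round(q[[0,4,6]],2).tolist() for q in Q])
E
```

```text
54.38703552097303 [ 0.53377078 -0.02615569] crate x -0.08615864803008642
0.95 [[0.7, 0.16, -0.41], [0.41, 0.35, -0.94], [0.16, 0.55, -1.52], [0.08, 0.38, -1.48], [0.3, 0.38, -1.45], [0.47, 0.45, -1.38], [0.43, 0.56, -1.39], [0.3, 0.63, -1.47]]
4.09 [[1.19, 0.55, 2.39], [0.69, 0.69, 1.94], [0.21, 0.62, 1.57], [0.22, 0.54, 1.54], [0.35, 0.43, 1.65], [0.47, 0.44, 1.77], [0.43, 0.55, 1.75], [0.3, 0.63, 1.67]]
-0.62 [[0.52, 0.07, -1.89], [0.27, 0.22, -2.41], [-1.09, -0.5, -2.25], [-1.09, -0.31, -2.44], [-1.09, -0.23, -2.44], [0.39, 0.37, -2.88], [0.25, 0.36, -2.8], [0.17, 0.45, -2.92]]
2.52 [[0.8, 0.22, 1.11], [0.5, 0.44, 0.56], [0.16, 0.55, 0.06], [0.14, 0.44, 0.04], [0.32, 0.4, 0.11], [0.46, 0.43, 0.21], [0.41, 0.53, 0.2], [0.32, 0.67, 0.07]]
```

View pics/ov.png

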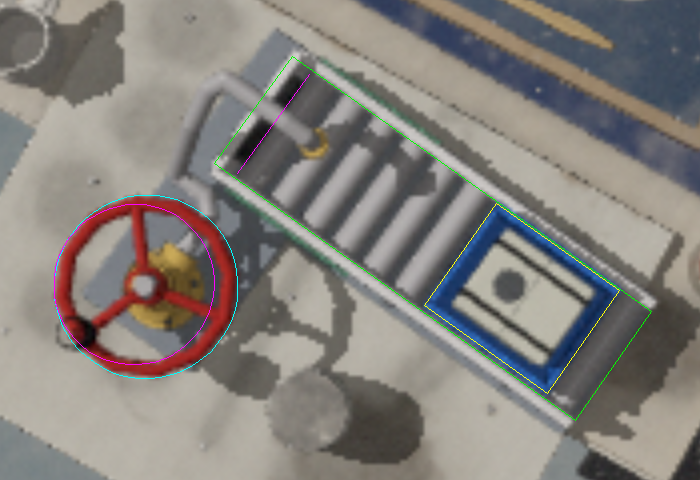

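```bash
python3 - <<'E'
from h import *
o=down(TH)
for c in((218,82),(200,105),(190,135),(182,165),(200,190)):
    c1,d1=ray("top",np.array(c)/4+(150,140)-.4);best=[]
    for v in range(262,350,4):
        c2,d2=ray("scene",np.array([311,v])*.64)
        s=np.linalg.lstsq(np.c_[d1,-d2],c2-c1,rcond=None)[0];p=c1+d1*s[0];e=np.linalg.norm(p-c2-d2*s[1]);best.append((e,v,p))
    e,v,p=min(best,key=lambda b:b[0]);q=p[:2]-S;print(c,round(e,4),v,"station",q@UX,q@UY,p[2])
ctrl.grip(0.0,40)
ctrl.move_to(st(-.19,0,.20),o)
ctrl.line_to(st(-.19,0,.075),vel=.12)
s=ctrl.get_state();print(s["time_s"],s["force"],s["tcp_pos"],s["grip_width"])
g=ctrl.line_to(st(-.02,0,.075),vel=.05,guard=10)
s=ctrl.get_state();p=s["tcp_pos"][:2]-S;print(g,s["time_s"],s["force"],p@UX,p@UY)
E
```

```text
(218, 82) 0.0003 346 station 0.23445041272261022 -0.0077722175252445775 -0.04418084264783362
(200, 105) 0.0006 262 station 0.19770468030957722 0.02739087571361056 0.1815350472746211
(190, 135) 0.0001 266 station 0.1886728551579854 0.05032746779865962 0.1930873641190105
(182, 165) 0.0 298 station 0.1871657446047264 0.07154664557893188 0.14929018216369916
(200, 190) 0.0175 346 station 0.17761843549608855 0.07895132657176172 0.05536319059109518
3.7083 [0.35627028 0.09079037 0.24131126] [ 0.42384709 -0.18090522  0.07568015] -3.82352582621202e-05
False 7.2583 [ 1.1772906  -0.23708588 -0.0559598 ] -0.020076139216107108 3.5993346835867656e-05
```

```bash
python3 - <<'E'
from h import *
g=ctrl.line_to(st(.05,0,.075),vel=.05,guard=10)
s=ctrl.get_state();p=s["tcp_pos"][:2]-S;print(g,s["time_s"],s["force"],p@UX,p@UY)
ctrl.sleep(.4)
cv2.imwrite("pics/b.png",cv2.resize(ctrl.snapshot("scene")[130:290,140:380,::-1],None,fx=3,fy=3))
E
```

```text
True 8.2333 [ 0.61031326 -0.30970928 -0.167946  ] 0.029168455951240027 0.00012576806660219328
```

View pics/b.png

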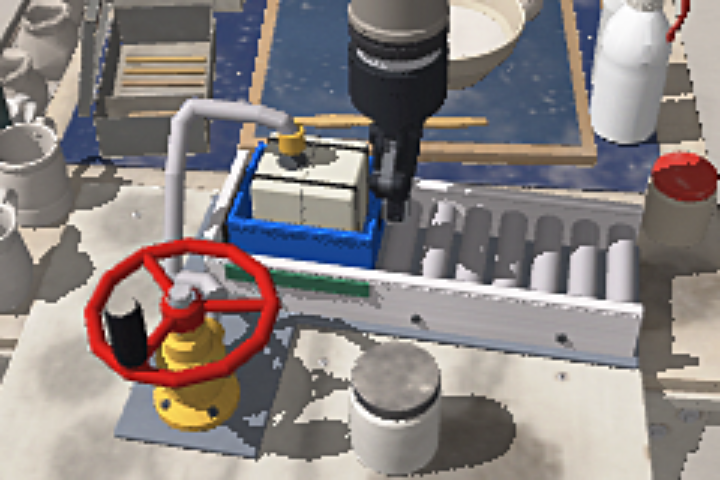

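```bash
python3 - <<'E'
from h import *
s=ctrl.get_state();print(s["force"])
g=ctrl.line_to(st(.037,0,.075),vel=.015,guard=7)
s=ctrl.get_state();p=s["tcp_pos"][:2]-S;print(g,s["time_s"],s["force"],p@UX)
ctrl.sleep(.5);print(ctrl.get_state()["force"])
im=ctrl.snapshot("top").astype(int);r,b=im[...,0],im[...,2]
u0=np.zeros(r.shape,bool);u0[140:260,130:340]=1
k=big((b>110)&(r<90)&(b-r>70)&u0);P=np.array([at("top",q+.0,.095)[:2]-S for q in k[:,0]])
print("crate far edge x",[np.percentile(P@UX,i) for i in(0,2,98,100)])
E
```

```text
[-0.21387133  0.55500749 -0.54737534]
True 9.1083 [-0.0775211   0.3780554   0.26128181] 0.028849651428977732
[ 0.27466195 -0.13185474  0.11385617]
crate far edge x [np.float64(0.04996117440090593), np.float64(0.053008599064377965), np.float64(0.15877295619661289), np.float64(0.15933969185183958)]
```

```bash
python3 - <<'E'
from h import *
ctrl.line_to(st(-.0,0,.075),vel=.1)
ctrl.line_to(st(-.03,0,.25),vel=.2)
im=ctrl.snapshot("top").astype(int)
m=np.zeros(im.shape[:2],bool)
for v in range(190,245):
    for u in range(150,225):
        p=at("top",(u,v),.149)[:2]-W
        m[v,u]=.04<np.hypot(*p)<.08 and im[v,u].max()<60
k=big(m);M=k[:,0].mean(0);print(len(k),cv2.boundingRect(k),M)
for z in(.149,.165,.175):
    G=at("top",M,z)[:2]-W;print(z,np.hypot(*G),np.degrees(np.arctan2(G[1],G[0])))
for d in range(0,360,90):
    a=np.radians(132+d);q=ctrl.ik(np.r_[W+.06*np.array([np.cos(a),np.sin(a)]),.136],down(TH+np.pi/2));print(np.round(q,2))
cv2.imwrite("pics/c.png",cv2.resize(im[180:260,130:240,::-1].astype(np.uint8),None,fx=6,fy=6,interpolation=0))
E
```

```text
Traceback (most recent call last):
  File "h.py", line 7, in at
    c,d=ray(n,uv);return c+d*(z-c[2])/d[2]
        ~~~^^^^^^
  File "h.py", line 4, in ray
    p=ctrl.camera_params(n);K,R,t=map(np.array,(p["camera_matrix"],p["R"],p["t"]))
ValueError: time passes only in moves, steps and waits
```

```bash
sed -i 's/ctrl.camera_params(n)/CP(n)/; s/^from bench import ctrl/from bench import ctrl\nfrom functools import lru_cache\nCP=lru_cache(ctrl.camera_params)/' h.py; python3 - <<'E'
from h import *
s=ctrl.get_state();print(s["time_s"],s["tcp_pos"],(s["tcp_pos"][:2]-S)@UX)
im=ctrl.snapshot("top").astype(int)
m=np.zeros(im.shape[:2],bool)
for v in range(190,245):
    for u in range(150,225):
        p=at("top",(u,v),.149)[:2]-W
        m[v,u]=.04<np.hypot(*p)<.08 and im[v,u].max()<60
k=big(m);M=k[:,0].mean(0);print(len(k),cv2.boundingRect(k),M)
for z in(.149,.165,.175):
    G=at("top",M,z)[:2]-W;print(z,np.hypot(*G),np.degrees(np.arctan2(G[1],G[0])))
for d in range(0,360,90):
    a=np.radians(132+d);q=ctrl.ik(np.r_[W+.06*np.array([np.cos(a),np.sin(a)]),.136],down(TH+np.pi/2));print(np.round(q,2))
cv2.imwrite("pics/c.png",cv2.resize(im[180:260,130:240,::-1].astype(np.uint8),None,fx=6,fy=6,interpolation=0))
E
```

```text
11.1833 [ 0.51545777 -0.05018428  0.24847592] -0.030198289558878377
20 (168, 219, 6, 8) [170.8 222.5]
0.149 0.05420355312741264 130.90295629671132
0.165 0.05209659546624282 132.94350991900444
0.175 0.05081554847048707 134.30372676993508
[ 0.09  0.43 -0.82  1.73  0.35  1.13  0.12]
[ 0.26  0.34 -0.78  1.83  0.27  1.08  0.33]
[ 0.22  0.5  -0.75  1.62  0.36  1.17  0.34]
[ 0.06  0.57 -0.76  1.52  0.41  1.21  0.18]
```

View pics/c.png

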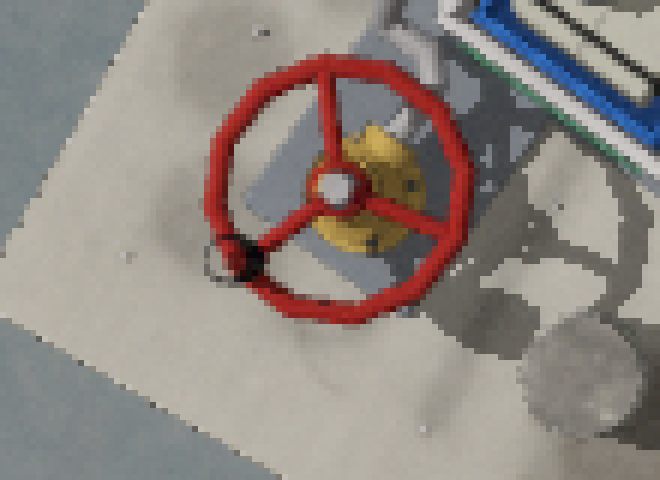

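```bash
cat >> h.py <<'E'
O=down(TH+np.pi/2);Z=.136
def gp(a,c=W,r=.06,z=Z): return np.r_[c+r*np.array([np.cos(a),np.sin(a)]),z]
E
python3 - <<'E'
from h import *
a=np.radians(132.5)
ctrl.grip(.07)
ctrl.move_to(gp(a,z=.26),O)
ctrl.line_to(gp(a,z=.195),vel=.15)
print(ctrl.line_to(gp(a),vel=.06,guard=8),ctrl.get_state()["tcp_pos"])
ctrl.grip(0.0,60);ctrl.sleep(.2)
s=ctrl.get_state();print(s["time_s"],s["force"],s["tcp_pos"],s["grip_width"],s["finger_force"])
cv2.imwrite("pics/d.png",cv2.resize(ctrl.snapshot("scene")[130:290,140:380,::-1],None,fx=3,fy=3))
E
```

```text
False [0.45255275 0.24451769 0.13641757]
15.4583 [1.18075259 3.44975067 5.72771714] [0.45318526 0.245713   0.13716485] 0.023533364879944604 59.11337547004223
```

View pics/d.png

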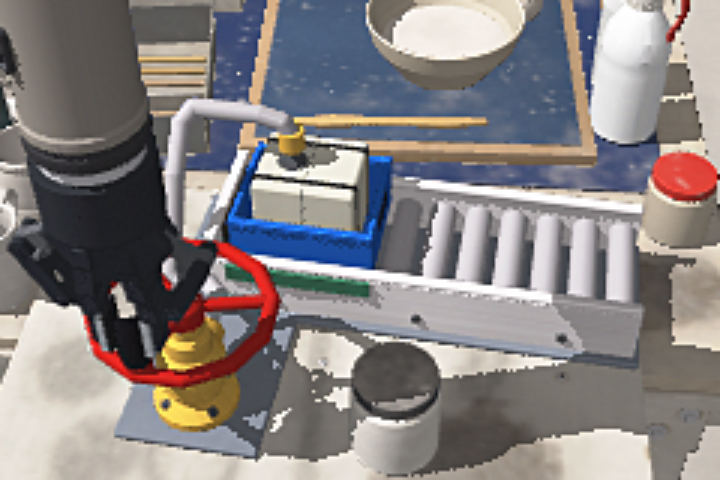

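```bash
cat >> h.py <<'E'
def turn(a,tot,step=np.radians(12),vel=.08,guard=15,lim=18,show=6):
    a0=a;n=int(np.ceil(abs(tot)/step));d=tot/n
    for i in range(n):
        g=ctrl.line_to(gp(a+d),vel=vel,guard=guard);a+=d
        s=ctrl.get_state();f=s["force"][:2];t=np.array([-np.sin(a),np.cos(a)]);p=s["tcp_pos"][:2]-W
        ft=f@t*-np.sign(d)
        if g or ft>lim or i%show==show-1 or i==n-1:
            print(f"{s['time_s']:.1f} cmd {a:.3f} act {np.arctan2(p[1],p[0])%6.2832:.3f} r {np.hypot(*p):.4f} z {s['tcp_pos'][2]:.4f} ft {ft:.1f} fr {f@[t[1],-t[0]]:.1f} fz {s['force'][2]:.1f} w {s['grip_width']:.4f} {g}",flush=True)
        if g or ft>lim: break
    return a
E
python3 - <<'E'
from h import *
turn(np.radians(132.5),-np.radians(60),show=1)
E
```

```text
15.8 cmd 2.103 act 2.095 r 0.0606 z 0.1371 ft 0.1 fr 2.2 fz 6.7 w 0.0232 False
16.1 cmd 1.894 act 1.887 r 0.0607 z 0.1372 ft 0.4 fr 1.1 fz 8.4 w 0.0234 False
16.4 cmd 1.684 act 1.677 r 0.0607 z 0.1372 ft -0.9 fr 1.5 fz 8.3 w 0.0234 False
16.7 cmd 1.475 act 1.469 r 0.0607 z 0.1372 ft -0.2 fr 1.7 fz 7.4 w 0.0234 False
17.1 cmd 1.265 act 1.260 r 0.0607 z 0.1372 ft -0.2 fr 2.6 fz 8.3 w 0.0232 False
```

```bash
python3 - <<'E'
from h import *
print(turn(1.265,-np.radians(500)))
ctrl.sleep(.15);print(ctrl.get_state()["force"])
E
```

```text
18.9 cmd 0.018 act 0.011 r 0.0601 z 0.1372 ft -0.7 fr -1.5 fz 8.0 w 0.0234 False
20.8 cmd -1.228 act 5.049 r 0.0594 z 0.1371 ft -0.4 fr -1.4 fz 8.3 w 0.0233 False
22.6 cmd -2.475 act 3.819 r 0.0595 z 0.1371 ft -0.5 fr -1.9 fz 9.0 w 0.0236 False
24.4 cmd -3.722 act 2.562 r 0.0603 z 0.1371 ft 0.2 fr 1.7 fz 9.8 w 0.0236 False
26.3 cmd -4.968 act 1.311 r 0.0607 z 0.1372 ft -0.2 fr 2.7 fz 7.2 w 0.0236 False
27.1 cmd -5.592 act 0.956 r 0.0607 z 0.1373 ft 1.6 fr -1.0 fz 4.3 w 0.0238 True
-5.591650632834865
[-2.07108646 -0.19075773  3.9681896 ]
```

```bash
python3 - <<'E'
from h import *
for gd in (15,25):
    g=ctrl.line_to(gp(-5.592+.15),vel=.03,guard=gd)
    s=ctrl.get_state();p=s["tcp_pos"][:2]-W;print(g,s["time_s"],np.arctan2(p[1],p[0]),np.hypot(*p),s["force"],s["grip_width"])
    ctrl.sleep(.15)
s=ctrl.get_state();p=s["tcp_pos"][:2]-W;print(np.arctan2(p[1],p[0]))
E
```

```text
False 27.675 0.9520746245316375 0.060657126841248826 [-8.98832171  4.81700386 10.18674381] 0.023251142940834746
False 28.075 0.9528715366460863 0.06065629659709163 [-8.60983358  3.71881909 10.37954818] 0.02328157464679527
0.9526270982824009
```

```bash
python3 - <<'E'
from h import *
print(turn(.953,4*np.pi,show=10))
ctrl.sleep(.5)
s=ctrl.get_state();p=s["tcp_pos"][:2]-W;print(s["time_s"],np.arctan2(p[1],p[0]),s["finger_force"],s["force"])
cv2.imwrite("pics/e.png",cv2.resize(ctrl.snapshot("scene")[130:290,140:380,::-1],None,fx=3,fy=3))
E
```

```text
28.4 cmd 1.162 act 1.012 r 0.0607 z 0.1373 ft -2.2 fr -0.2 fz 3.5 w 0.0232 True
1.1624395102393195
28.95 0.996048392947742 59.6849705837667 [-3.05194066  0.3362985   4.33200615]
```

View pics/e.png

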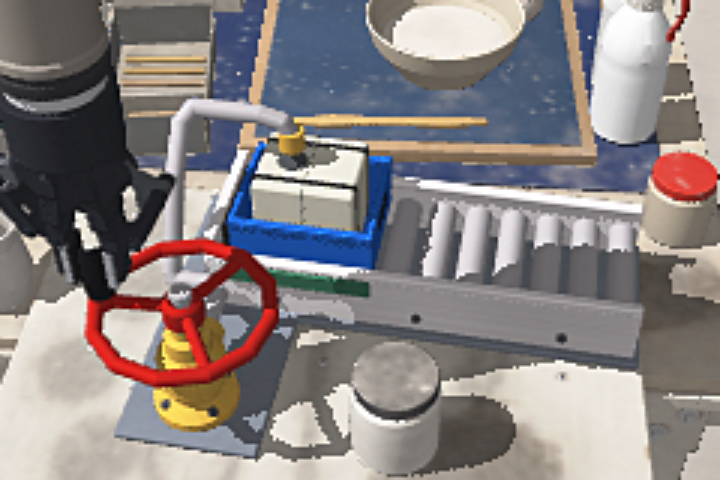

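```bash
python3 - <<'E'
from h import *
print(turn(.996,4*np.pi-.043+.005,show=10,guard=25,lim=30))
ctrl.sleep(.5)
s=ctrl.get_state();p=s["tcp_pos"][:2]-W;print(s["time_s"],np.arctan2(p[1],p[0]),s["finger_force"],s["force"],s["grip_width"])
cv2.imwrite("pics/f.png",cv2.resize(ctrl.snapshot("scene")[130:290,140:380,::-1],None,fx=3,fy=3))
E
```

```text
32.1 cmd 3.084 act 3.082 r 0.0600 z 0.1371 ft 0.1 fr 3.2 fz 10.4 w 0.0233 False
35.2 cmd 5.172 act 5.195 r 0.0594 z 0.1372 ft -0.0 fr -2.0 fz 9.0 w 0.0232 False
38.2 cmd 7.260 act 0.950 r 0.0606 z 0.1372 ft 0.1 fr 0.5 fz 8.2 w 0.0233 False
41.3 cmd 9.348 act 3.064 r 0.0600 z 0.1371 ft -0.2 fr 2.5 fz 10.7 w 0.0231 False
44.4 cmd 11.436 act 5.173 r 0.0593 z 0.1372 ft -0.1 fr -2.0 fz 8.8 w 0.0231 False
47.5 cmd 13.524 act 0.936 r 0.0606 z 0.1372 ft -0.2 fr 1.0 fz 7.7 w 0.0234 False
13.524370614359162
48.0 0.9353477385334216 60.37392499856651 [1.00406563 0.06803543 8.4239532 ] 0.023272090610015044
```

View pics/f.png

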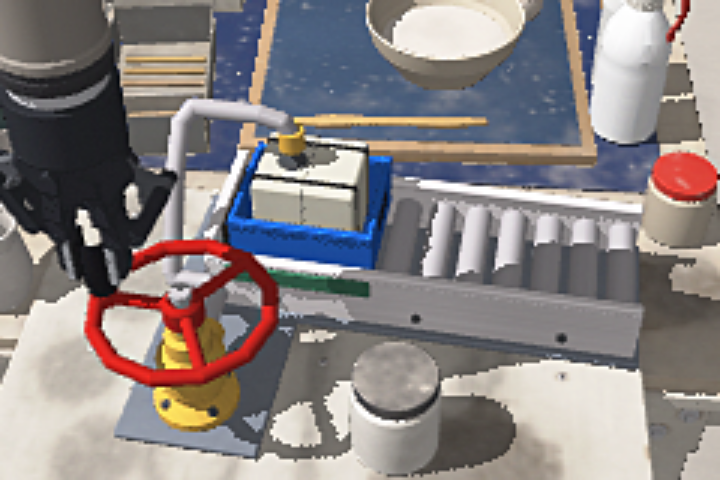

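The picture shows the wheel back at the same spoke position as when shut, now two turns on. The grip is in the fingers, the crate is still under the spout against the stop at about (310,200), and the jars haven't moved.

```bash
python3 -c "
from bench import ctrl
print(ctrl.sign_off())"
```

```text
the job is handed in; nothing more can be done
None
```

The job is handed in at about 48 s, verdict not shown: the crate stands against the end stop, the valve was shut and backed off two turns (about 0.02 rad short by the arm's own position), the fingers hold the grip at about 60 N, and both jars look untouched in the last picture; I did not check the jug separately.

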